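Take the combination padlock off the model-maker's tool chest

ROBOT

A 6-joint arm with a two-finger parallel gripper is mounted at the origin on the work surface. World frame = base frame: x ahead of the robot, y to its left, z up, the work surface at z = 0. Lengths are in m, angles in rad, forces in N, time in s.
With the tool pointing down it reaches from about 0.3 to 0.875 m from the base axis. Payload 6.4 kg.
Tool frame: the origin (TCP) lies midway between the tips of the shut fingers; the grasp point (between the pads) lies 19 mm behind it (ctrl.tcp_to_grasp is the distance from the TCP to the grasp point, in m); z points along the fingers, y is the direction in which the jaws open and shut (so a half turn about z gives the same grasp; the last joint's range is limited). The gripper opens to 85 mm and grips with 20 to 120 N. Pads are 22 mm wide; open, the fingers measure 114 mm over their backs; the gripper's body (76 mm by 85 mm) begins 54 mm behind the grasp point. The pads swing forward as they close: fully open they stand 13 mm farther back than shut.
Start: joints at [-1.428, 0.181, 1.607, -0, 1.354, -0.206], TCP at [0.197, -0.54, 0.231] pointing down, gripper open.
Joint ranges: [-2.99, 2.99], [-0.89, 2.07], [0.3, 2.58], [-1.14, 4.28], [0, 2.63], [-3.12, 3.12]. Speed limits (rad/s): [2.57, 2.57, 3.01, 3.14, 3.14, 3.14].

INTERFACE

Orientations are given as a unit quaternion [w, x, y, z].
In Python, from bench import monitor, imaging, order, spotter, ctrl gives the robot as it stands.
- The arm moves only by the shell command python3 -m pendant 'ROWS'. ROWS is JSON, a list that holds one entry, the list of rows, each a list of 5 numbers: the shift along the world's x, y, z in mm, then the turn about the world's z in degrees, then the finger opening in mm, from 0 to 85.4. A call has 1 to 8 rows; each row shifts and turns the commanded pose from where the row before left it; what a row does not reach is not made up. A row lasts 1/8 s, in which the tool goes at most 62.5 mm and 10.7 degrees, less where a joint would pass 70% of its speed; a pose out of reach is approached as far as the arm can. A call with a gripper value outside its range is refused whole. The fingers move at their own pace and stop on an object; the grip force is fixed at half the most. Time passes only in rows, so rows that do not move let the fingers close. It gives the time, the measured TCP pose, the force and the opening at its end, in the units of the state.
- monitor.get_obs(): the state, without advancing time (a new reading comes with each control period).
- imaging.camera(name): name is "side" or "top"; returns a dict with "img" (384x512x3 uint8, red, green, blue), "vfov" (degrees; the focal length in pixels is half the picture's height over the tangent of half this angle, whatever the lens; pixels are square), "cx", "cy" (the principal point, pixels), "origin" and "orientation" of the camera in the world. Camera axes: x right, y down, z forward; pixel columns grow to the right and rows downward; lengths in m; the calibration is good to about 2 mm. A picture is of the moment at which its call begins. There is no depth.
- order.hand_in(): hands the job in, once; it reports no verdict.
Trained networks look in the newest picture that a camera, given by its name, has taken for a name from the list of things; names that differ only in an ending like _2 or _b are one class to them, and where a whole thing is asked for, a point or a joint stands for the part that bears it (a point fixed in the world has none). Each returns a list of dicts, best first, with "confidence" (0 to 1); they miss things now and then, are a little off and sometimes report something else, mostly with a low value. They report only what shows in the picture. A call takes as long as a camera call. They do not tell look-alikes from the thing itself.
- spotter.recognise(camera, thing): "at" ([x, y, z] in m, in the coordinates of the camera as it stood for that picture, good to about 4 mm: the middle of the surface that is visible of it).
- spotter.tip_of(camera, thing): "at" ([x, y, z] in m, in the coordinates of the camera as it stood for that picture, good to about 4 mm: a listed point, or the origin of a listed thing).
The state is a dict: "time_s": time; "q": joint angles; "dq": joint speeds; "joint_efforts": joint torques, N m; "eef_pos": TCP position; "eef_rot": TCP orientation; "wrist_force": force on the tool from outside, world axes, zero at the start; "torque": the same for the moment, N m; "opening": opening from 0.0 (shut) to 1.0 (fully open).
Only numpy, scipy, OpenCV 4.12 (cv2) and the standard library are available. Lean on these libraries where they do the work, as an engineer would, in place of code of your own. Each camera call takes 0.05 s, during which the arm holds its last target. There are 200 camera calls.

TASK

Swing the tool chest's carry handle up off the padlock and over to the far side until it clicks home at the end of its travel. Then turn the lock's dial clockwise, the short way, until its white line points straight at the shackle (the earlier numbers are already dialled; going the wrong way or well past would lose them), draw the shackle all the way out and unhook the lock from the staple, leaving the things around undisturbed. Finish still holding the opened lock steady in the gripper, level with its dial uppermost, about 12 cm above the chest's lid.

Things in the scene. Friction and masses are not known exactly. Their poses are not given: they have to be found in the camera images.
- chest: blue steel tool chest, 260 (x) x 404 (y) x 120 mm high, immovable; origin at the centre of its underside, z up, +x roughly away from the robot; flat lid at z = 120. Keep clear of what stands about 165 mm to each side of the lid's middle (70 mm paint bottle at -y, 64 mm figure at +y), and of a glue bottle (-y) and a jar of brushes (+y) on the table beyond the ends.
- staple (a point): centre of the staple's loop, 12 mm above the lid at x 0, y -16 of the chest, same axes. A fixed arch of 6 mm bar in the chest's y-z plane: posts 22 mm apart centre to centre, 28 mm high. The shackle's short leg runs through the loop along x; the +y post stands inside the U of the shackle.
- handle_hinge (a point): middle of the carry handle's hinge line, which runs along the chest's y, 18 mm above the lid, at x 59, y 0 of the chest; same axes as the chest.
- handle_bar (a point): middle of the handle's rubber bar, 16 mm thick, 112 mm long along the chest's y, on two 10 mm arms 140 mm apart. It moves on a circle of 120 mm radius about the hinge; folded it lies over the dial, 60 mm above the lid.
- handle (a joint): carry handle, rad: 0 folded over the lock towards the robot (arms 0.36 rad above level), growing as it swings up and away; 1.21 upright, 1.6 end stop, leaning back, where a spring catch seats it. The catch resists from 1.1, its hump is at 1.4, past 1.5 it snaps home. Starts at 0 to 0.35, stays where left; needs 2 N at the bar, 4 to 5 N at the catch.
- lock_center (a point): centre of the padlock's steel body, 56 (x) x 52 (y) x 24 mm thick, lying flat on the lid between robot and staple, 0.4 kg; z up out of the dial face, x towards the shackle. The shackle is a U of 8 mm bar half-way up the body, with legs at y +16 (long) and -16 (short), shut it reaches to x 66 (bow's inner edge x 58); the body's front face is at x 28.
- dial_center (a point): centre (half-way up) of the black dial on the lock's upper face: 34 mm across, 15 mm high, its top 40 mm above the lid, its axis 4 mm behind the body's centre. A white line runs from its middle to its edge, along this frame's x; it must point at the short white mark on the body's shackle side.
- dial (a joint): dial on the lock, rad, growing clockwise seen from above; 0 = line at the mark: only there (within 0.1) will the lock open. A click every 0.524 rad, about 0.05 N m. Starts one to three clicks short of 0 (-1.6 to -0.5). The staple stops the lock itself from turning more than about 0.1 rad with the dial.
- shackle (a joint): how far the shackle is drawn, m: 0 shut, 0.024 fully out; 2.5 N of friction, stays where left, no swivel. Pulling the body back along its -x draws it: after some 5 mm the bow meets the staple's inner post. Fully out, the short leg's tip is 16 mm ahead of the front face; slide the lock forward until the staple is mid-gap (36 mm ahead of the body's centre), then lift it straight off.
There are look-alikes about, which are no part of the job. Of the things that look like the part that bears lock_center, the middle-sized one is meant.

How it is judged:
By the outcome, as a careful person would: the job done as asked, in the order asked, and still so for the second after the job is handed in, while the arm keeps its last pose, push and grip.
It also fails if it takes over 67 s, if anything falls off the work surface, if the arm or the gripper's body presses on something with over 40 N, if the wrist force passes 120 N, or if a joint passes its speed limit or range.

## Working session

There is one attempt and no reset: what is moved stays moved. The work goes in short steps, Python scripts to look and compute and a shell command to move; the robot and the scene stay as the last step left them, time stands still between calls to the robot, and variables do not carry over. Pictures are saved under pics/ and viewed, about 8 in all and at most 12, crops included, and the job is handed in when it is done.

```bash
ls; mkdir -p pics; cat > h.py <<'E'
from bench import monitor, imaging, order, spotter, ctrl
import numpy as np, cv2
from scipy.spatial.transform import Rotation as R
def rot(c):
    q=c["orientation"]; return R.from_quat([q[1],q[2],q[3],q[0]]).as_matrix()
def K(c):
    f=c["img"].shape[0]/2/np.tan(np.radians(c["vfov"])/2); return f
def w(c,p): return np.array(c["origin"])+rot(c)@np.array(p)
def px(c,P):
    p=rot(c).T@(np.array(P)-np.array(c["origin"])); f=K(c); return np.array([c["cx"]+f*p[0]/p[2],c["cy"]+f*p[1]/p[2]])
def ray(c,u,v,z):
    d=rot(c)@np.array([(u-c["cx"])/K(c),(v-c["cy"])/K(c),1]); o=np.array(c["origin"]); return o+d*(z-o[2])/d[2]
def save(c,n,box=None,s=1):
    im=c["img"][...,::-1]
    if box: im=im[box[1]:box[3],box[0]:box[2]]
    cv2.imwrite("pics/"+n,cv2.resize(im,None,fx=s,fy=s,interpolation=cv2.INTER_CUBIC))
E
python3 - <<'E'
from h import *
print(monitor.get_obs()["eef_rot"],ctrl.tcp_to_grasp)
C={}
for n in("side","top"):
    c=imaging.camera(n); C[n]=c; save(c,n+"0.png",s=1.5)
    print(n,c["origin"],c["vfov"],c["cx"],c["cy"],rot(c)[:,2])
    for t in("chest","staple","handle_hinge","handle_bar","lock_center","dial_center"):
        for d in spotter.tip_of(n,t)[:4]:
            P=w(c,d["at"]); print(t,round(d["confidence"],2),P.round(3),px(c,P).round())
E
```

```text
pics
[-8.96781872e-04  9.84831131e-01  1.73513223e-01  1.73695706e-05] 0.0187
side [0.35556086 0.42560764 0.56309676] 56.094524125116834 249.8006514771198 195.04100741676464 [ 0.14397749 -0.69517352 -0.7042757 ]
chest 0.76 [ 0.544 -0.013 -0.002] [202. 230.]
staple 0.79 [ 0.539 -0.027  0.13 ] [201. 177.]
handle_hinge 0.7 [ 0.603 -0.019  0.135] [165. 173.]
handle_bar 0.89 [ 0.504 -0.013  0.202] [216. 153.]
lock_center 0.79 [0.332 0.132 0.007] [299. 315.]
lock_center 0.74 [ 0.294 -0.167  0.013] [332. 192.]
lock_center 0.66 [ 0.491 -0.009  0.136] [224. 186.]
dial_center 0.7 [ 0.491 -0.007  0.154] [224. 179.]
dial_center 0.58 [ 0.302 -0.163  0.044] [331. 182.]
dial_center 0.5 [0.327 0.139 0.019] [302. 316.]
top [ 0.33907412 -0.015133    0.76052737] 52.87971326326093 259.4853116254643 193.62537832884098 [ 0.20214568  0.02751909 -0.97896875]
chest 0.89 [ 0.541 -0.012 -0.   ] [272. 173.]
staple 0.69 [ 0.542 -0.027  0.132] [283. 154.]
staple 0.51 [ 0.545 -0.009 -0.001] [270. 171.]
handle_hinge 0.61 [ 0.604 -0.015  0.141] [280. 117.]
handle_bar 0.93 [ 0.505 -0.011  0.203] [272. 162.]
lock_center 0.76 [ 0.296 -0.167  0.017] [337. 309.]
lock_center 0.6 [ 0.494 -0.008  0.131] [268. 180.]
lock_center 0.57 [0.33  0.132 0.012] [182. 268.]
dial_center 0.77 [ 0.49  -0.006  0.151] [266. 179.]
dial_center 0.59 [ 0.303 -0.165  0.044] [340. 307.]
dial_center 0.5 [0.329 0.135 0.021] [179. 268.]
```

View pics/top0.png

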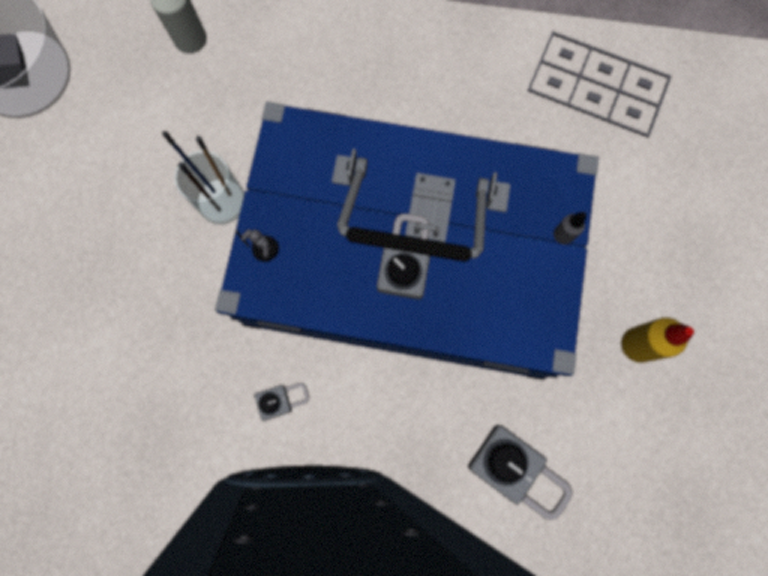

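View pics/side0.png

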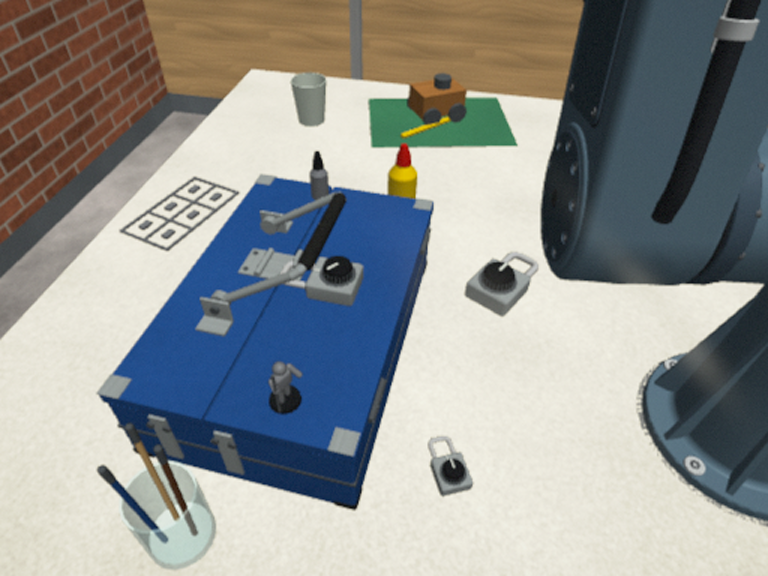

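The top view (768 px scale) shows three padlocks: on the chest at (403,270), a larger one at (507,462) and a small one at (270,403). The one on the chest is middle-sized and sits at the staple under the handle. I'll confirm it in a crop and measure the chest's yaw.

```bash
python3 - <<'E'
from h import *
c=imaging.camera("top"); s=imaging.camera("side")
a=cv2.resize(c["img"][125:210,215:335],None,fx=5,fy=5,interpolation=cv2.INTER_CUBIC)
b=cv2.resize(s["img"][120:205,150:250],None,fx=5,fy=5,interpolation=cv2.INTER_CUBIC)
cv2.imwrite("pics/crop1.png",cv2.vconcat([cv2.resize(a,(424,300)),cv2.resize(b,(424,300))])[...,::-1])
# corners on lid
P=[ray(c,u/1.5,v/1.5,.12) for u,v in((267,103),(598,157),(575,376),(219,312))]
for p in P: print(p.round(4))
print("mid",np.mean(P,0).round(4))
for i,j in((1,0),(2,3),(3,0),(2,1)):
    d=P[j]-P[i]; print(np.linalg.norm(d).round(4),np.degrees(np.arctan2(d[1],d[0])).round(2))
E
```

```text
[0.6806 0.1815 0.12  ]
[ 0.6658 -0.2202  0.12  ]
[ 0.4046 -0.212   0.12  ]
[0.4205 0.1884 0.12  ]
mid [ 0.5429 -0.0156  0.12  ]
0.402 87.89
0.4008 87.72
0.2601 -1.53
0.2614 -1.8
```

View pics/crop1.png

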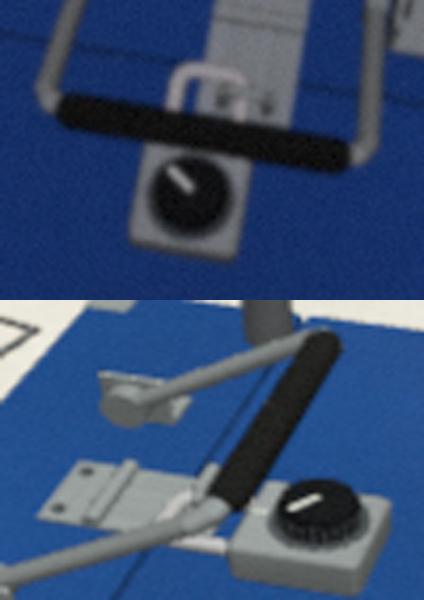

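Crop: the medium padlock's dial is at top (266,179). Its shackle passes around the staple, the handle bar lies just above and ahead of it, and its line points left of the mark. It's confirmed as the target. I'll move to in front of the bar with the fingers shut.

```bash
python3 -m pendant '[[[26,53,9,-2.7,0],[26,53,9,-2.7,0],[26,53,9,-2.7,0],[26,53,9,-2.7,0],[26,53,9,-2.7,0],[26,53,9,-2.7,0],[26,53,9,-2.7,0],[26,53,9,-2.7,0]]]'; python3 -m pendant '[[[22,52,-10,0,0],[20,52,-10,0,0],[0,0,-40,0,0],[0,0,0,0,0]]]'
```

```text
time_s: 1.8
eef_pos: [0.4051, -0.1146, 0.304]
eef_rot: [0.0, 1.0, -0.015, 0.001]
wrist_force: [0.8, -1.3, 0.2]
opening: 0.004
time_s: 2.3
eef_pos: [0.4445, -0.0111, 0.2408]
eef_rot: [-0.001, 1.0, -0.013, -0.003]
wrist_force: [-0.4, 0.4, 0.1]
opening: -0.0
```

```bash
python3 -m pendant '[[[0,0,-51,0,0],[18,0,0,0,0],[18,0,0,0,0],[6,0,4,0,0],[0,0,0,0,0]]]'
```

```text
time_s: 2.92
eef_pos: [0.4875, -0.0137, 0.1978]
eef_rot: [0.0, 1.0, -0.015, -0.002]
wrist_force: [-8.1, -1.2, 6.3]
opening: -0.001
```

```bash
python3 -m pendant '[[[6,0,8,0,0],[7,0,8,0,0],[9,0,8,0,0],[10,0,7,0,0],[0,0,0,0,0]]]'; python3 -c "
from h import *
c=imaging.camera('side');print([(d['confidence'],w(c,d['at']).round(3)) for d in spotter.tip_of('side','handle_bar')[:2]])
c=imaging.camera('top');print([(d['confidence'],w(c,d['at']).round(3)) for d in spotter.tip_of('top','handle_bar')[:2]])"
```

```text
time_s: 3.55
eef_pos: [0.5217, -0.0136, 0.2295]
eef_rot: [0.0, 1.0, -0.015, 0.001]
wrist_force: [0.2, 0.1, 0.8]
opening: 0.0
[(0.56, array([ 0.543, -0.016,  0.238]))]
[]
```

```bash
python3 -m pendant '[[[10,0,6,0,0],[11,0,5,0,0],[11,0,4,0,0],[12,0,1,0,0],[12,0,0,0,0],[12,0,0,0,0],[0,0,0,0,0]]]'; python3 -m pendant '[[[10,0,-1,0,0],[10,0,-2,0,0],[10,0,-3,0,0],[10,0,-3,0,0],[6,0,-2,0,0],[0,0,0,0,0]]]'; python3 -c "
from h import *
c=imaging.camera('side');print([(d['confidence'],w(c,d['at']).round(3)) for d in spotter.tip_of('side','handle_bar')[:2]])
save(c,'side1.png',s=1.5)
c=imaging.camera('top');print([(d['confidence'],w(c,d['at']).round(3)) for d in spotter.tip_of('top','handle_bar')[:2]])"
```

```text
time_s: 4.62
eef_pos: [0.5894, -0.0123, 0.2428]
eef_rot: [-0.0, 1.0, -0.014, 0.0]
wrist_force: [-0.1, 0.1, 0.5]
opening: -0.005
time_s: 5.38
eef_pos: [0.6306, -0.0123, 0.2323]
eef_rot: [0.0, 1.0, -0.014, -0.006]
wrist_force: [-22.8, -1.1, 13.5]
opening: 0.001
[(0.58, array([ 0.651, -0.017,  0.246]))]
[]
```

```bash
python3 -m pendant '[[[-20,0,4,0,0],[-30,0,30,0,0],[-40,-20,30,0,60],[-40,-20,0,0,60],[-30,-40,0,0,60],[0,-50,0,0,60],[0,-50,0,0,60],[0,0,0,0,60]]]'; cat > dial.py <<'E'
from h import *
import sys
c=imaging.camera("top"); im=c["img"].astype(int)
L=np.array([float(a) for a in sys.argv[1:3]]); yaw=np.radians(-1.95)
u0,v0=px(c,[L[0],L[1],.16]); 
r=13; H,W=im.shape[:2]
vs,us=np.mgrid[int(v0)-r:int(v0)+r+1,int(u0)-r:int(u0)+r+1]
P=np.array([[ray(c,u,v,.16)[:2] for u,v in zip(a,b)] for a,b in zip(us,vs)])
g=im[vs,us].mean(-1)
D=np.linalg.norm(P-L,axis=-1)
dark=(g<60)&(D<.022)
print("dark centroid",P[dark].mean(0).round(4),"extent",P[dark].min(0).round(4),P[dark].max(0).round(4))
ctr=(P[dark].min(0)+P[dark].max(0))/2
m=(g>110)&(np.linalg.norm(P-ctr,axis=-1)<.0145)
q=P[m]; w_=g[m]-80; k=np.average(q,axis=0,weights=w_); 
cv=np.cov((q-k).T,aweights=w_); e=np.linalg.eigh(cv)[1][:,1]; 
if e@(k-ctr)<0:e=-e
for n,d in(("axis",e),("ctr->line",k-ctr)): print(n,np.degrees(np.arctan2(d[1],d[0])-yaw).round(1))
print(m.sum(),ctr.round(4))
save(c,f"dial{int(monitor.get_obs()['time_s']*100)}.png",(215,100,335,215),4)
E
python3 dial.py .4885 -.0115; ls pics
```

```text
time_s: 6.58
eef_pos: [0.4746, -0.1955, 0.2961]
eef_rot: [0.0, 1.0, -0.016, 0.0]
wrist_force: [-0.1, 0.5, -0.3]
opening: 0.704
dark centroid [ 0.4859 -0.0102] extent [ 0.4692 -0.0267] [0.5043 0.0079]
axis 53.1
ctr->line 37.6
19 [ 0.4867 -0.0094]
crop1.png
dial662.png
side0.png
side1.png
top0.png
```

View pics/dial662.png

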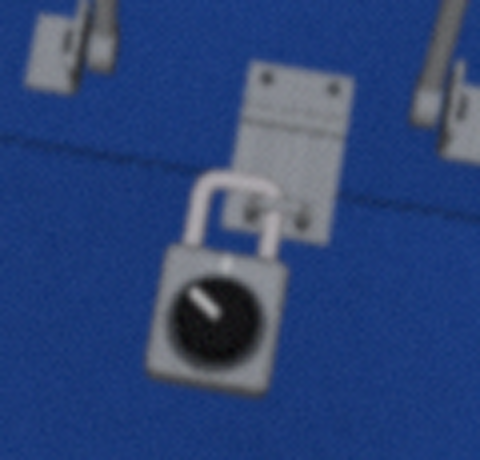

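```bash
python3 - <<'E'
from h import *
c=imaging.camera("top")
f=lambda u,v,z: ray(c,215+u/4-.375,100+v/4-.375,z)[:2]
ang=lambda a,b: np.degrees(np.arctan2(*(b-a)[::-1])).round(1)
B=[f(*p,.144) for p in((167,247),(287,264),(267,392),(149,373))]
print("body",np.array(B).round(4).tolist(),"ctr",np.mean(B,0).round(4))
print("edges",ang(B[3],B[0]),ang(B[2],B[1]),ang(B[1],B[0])-90,ang(B[2],B[3])-90)
d=f(215,322,.160);print("dial",d.round(4),"line",ang(f(216,317,.16),f(191,289,.16)),ang(d,f(191,289,.16)))
cv2.imwrite("pics/big.png",cv2.resize(c["img"][155:205,245:292],None,fx=12,fy=12,interpolation=cv2.INTER_LANCZOS4)[...,::-1])
s=imaging.camera("side")
cv2.imwrite("pics/bigs.png",cv2.resize(s["img"][160:210,195:250],None,fx=12,fy=12,interpolation=cv2.INTER_LANCZOS4)[...,::-1])
a=cv2.imread("pics/big.png");b=cv2.imread("pics/bigs.png")
cv2.imwrite("pics/both.png",cv2.hconcat([cv2.resize(a,(376,400)),cv2.resize(b,(440,400))])[:, :800])
for n,cc in(("top",c),("side",s)):
  imaging.camera(n)
  for t in("dial_center","lock_center","handle_bar"): print(n,t,[w(cc,d["at"]).round(4).tolist() for d in spotter.tip_of(n,t)[:4]])
E
```

```text
body [[0.5198, 0.0149], [0.5194, -0.0354], [0.4647, -0.034], [0.4659, 0.0147]] ctr [ 0.4925 -0.01  ]
edges 0.2 -1.4 -0.4000000000000057 -1.4000000000000057
dial [ 0.4869 -0.0093] line 48.7 43.0
top dial_center [[0.4908, -0.008, 0.1503], [0.3275, 0.1372, 0.0243]]
top lock_center [[0.4928, -0.0066, 0.1337], [0.3304, 0.1324, 0.0093]]
top handle_bar [[0.6474, -0.0126, 0.2487]]
side dial_center [[0.2999, -0.1655, 0.047], [0.3263, 0.1364, 0.0186], [0.491, -0.0051, 0.1523]]
side lock_center [[0.2943, -0.164, 0.0141], [0.4938, -0.0068, 0.1343], [0.5436, -0.018, -0.0005]]
side handle_bar [[0.6511, -0.0184, 0.2492]]
```

View pics/both.png

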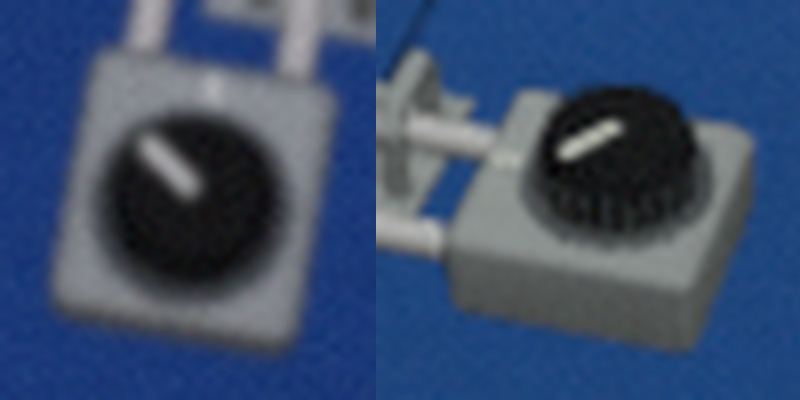

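```bash
python3 - <<'E'
from h import *
c=imaging.camera("top"); s=imaging.camera("side")
ang=lambda a,b: np.degrees(np.arctan2(*(b-a)[::-1])).round(1)
a,b=[ray(c,245+u/8-.45,155+v/8-.45,.16)[:2] for u,v in((195,190),(147,141))]; print(a.round(4),b.round(4),ang(a,b),np.linalg.norm(b-a))
a,b=[ray(s,195+u/8-.45,160+v/8-.45,.16)[:2] for u,v in((242,126),(187,157))]; print(a.round(4),b.round(4),ang(a,b),np.linalg.norm(b-a))
E
```

```text
[ 0.49   -0.0098] [0.4987 0.0011] 51.3 0.013958506801653897
[ 0.4889 -0.0091] [0.4975 0.0028] 54.0 0.014659484707561359
```

```bash
python3 -m pendant '[[[3,47,0,0,60],[4,47,0,0,60],[4,47,0,0,60],[4,46,0,0,60],[0,0,-50,0,60],[0,0,-50,0,60],[0,0,-35,0,60],[0,0,0,0,60]]]'
```

```text
time_s: 8.22
eef_pos: [0.4873, -0.0047, 0.1587]
eef_rot: [-0.001, 1.0, -0.014, -0.003]
wrist_force: [-0.0, 0.0, -0.8]
opening: 0.708
```

```bash
python3 -m pendant '[[[2,-4,-8,0,60],[0,0,-4,0,60],[0,0,0,0,60]]]';  python3 -m pendant '[[[0,0,0,0,26],[0,0,0,0,26],[0,0,0,0,26],[0,0,0,0,26],[0,0,0,0,26]]]'
```

```text
time_s: 8.6
eef_pos: [0.492, -0.0096, 0.15]
eef_rot: [0.0, 1.0, -0.014, 0.001]
wrist_force: [-0.1, -0.6, -0.2]
opening: 0.702
time_s: 9.22
eef_pos: [0.4919, -0.0093, 0.1502]
eef_rot: [0.0, 1.0, -0.014, 0.0]
wrist_force: [-2.3, 0.9, 5.1]
opening: 0.362
```

```bash
python3 -m pendant '[[[0,0,0,-6,26],[0,0,0,-6,26],[0,0,0,-6,26],[0,0,0,-6,26],[0,0,0,-6,26],[0,0,0,-6,26],[0,0,0,0,26]]]'; python3 -c "
from h import *
o=monitor.get_obs();print(o['torque'],o['q'])
c=imaging.camera('side')
save(c,'s2.png',(170,120,280,220),7)"
```

```text
time_s: 10.1
eef_pos: [0.4921, -0.0096, 0.1503]
eef_rot: [0.0, 0.947, -0.322, 0.001]
wrist_force: [-0.5, -1.0, 6.4]
opening: 0.365
[-0.04272169  0.21629969  0.02140807] [-2.61019066e-01  8.66100850e-02  1.88800750e+00 -3.06664269e-04
  1.16534039e+00  1.96536822e+00]
```

View pics/s2.png

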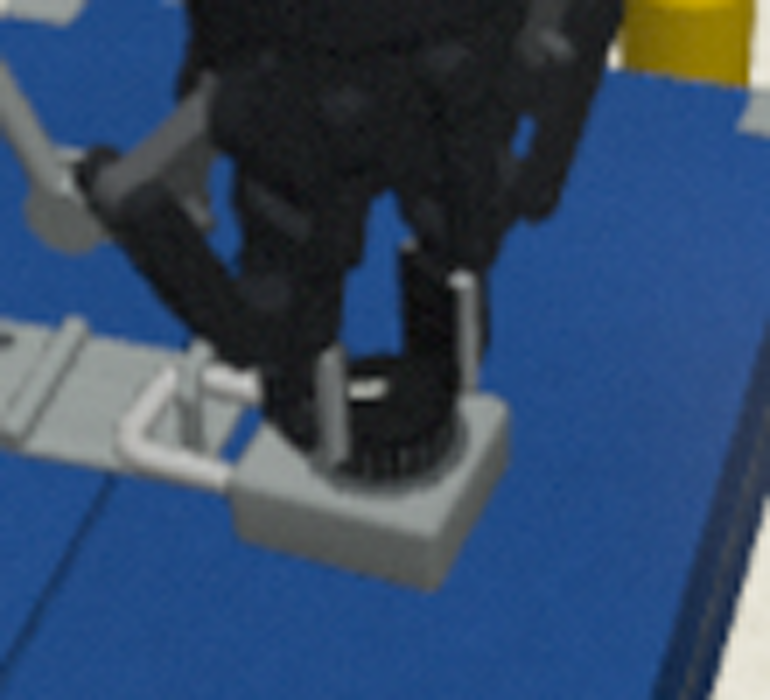

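The grip holds and the dial turns with the gripper: in the side crop the line is now at about (365,388). I'll finish the turn.

```bash
python3 -m pendant '[[[0,0,0,-6,26],[0,0,0,-6,26],[0,0,0,-6,26],[0,0,0,0,26]]]'; python3 -m pendant '[[[0,0,0,0,60],[0,0,0,0,60],[0,0,0,0,60],[0,0,30,0,60],[0,-30,50,0,60],[0,-60,0,0,60],[0,-60,0,0,60],[0,0,0,0,60]]]'; python3 -c "
from h import *
o=monitor.get_obs();print(o['q'])
c=imaging.camera('top');s=imaging.camera('side')
a=cv2.resize(c['img'][155:205,245:292],None,fx=8,fy=8,interpolation=cv2.INTER_LANCZOS4)
b=cv2.resize(s['img'][160:210,195:248],None,fx=8,fy=8,interpolation=cv2.INTER_LANCZOS4)
cv2.imwrite('pics/both2.png',cv2.hconcat([a,b])[...,::-1])"
```

```text
time_s: 10.65
eef_pos: [0.4918, -0.01, 0.1502]
eef_rot: [0.0, 0.885, -0.466, 0.001]
wrist_force: [-2.4, -1.8, 6.5]
opening: 0.366
time_s: 11.65
eef_pos: [0.4913, -0.1631, 0.2293]
eef_rot: [0.0, 0.883, -0.469, 0.0]
wrist_force: [0.4, 1.0, -0.4]
opening: 0.704
[-5.49562572e-01  5.34824012e-02  1.75200440e+00 -7.20894890e-04
  1.33548935e+00  1.99696111e+00]
```

View pics/both2.png

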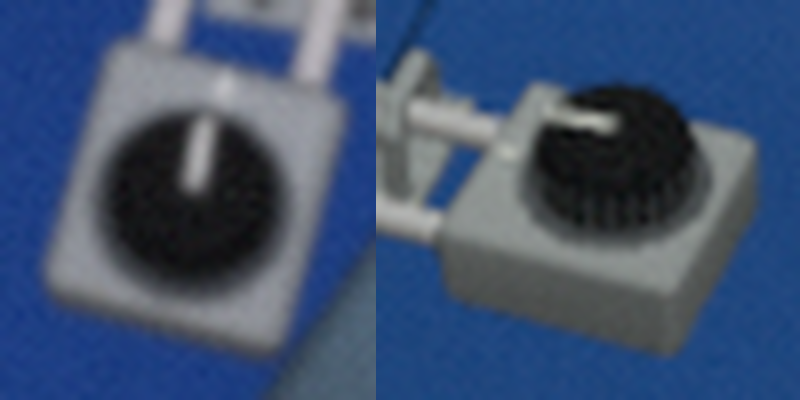

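```bash
cat > m.py <<'E'
from h import *
c=imaging.camera("top"); s=imaging.camera("side")
ang=lambda a,b: np.degrees(np.arctan2(*(b-a)[::-1])).round(1)
T=lambda u,v,z: ray(c,245+u/8-.45,155+v/8-.45,z)[:2]
S=lambda u,v,z: ray(s,195+(u-376)/8-.45,160+v/8-.45,z)[:2]
E
cat > m2.py <<'E'
from m import *
print("line",ang(T(194,188,.16),T(206,119,.16)),ang(S(612,125,.16),S(545,110,.16)))
B=[T(*p,.144) for p in((115,40),(347,92),(272,350),(45,290))]
print(np.mean(B,0),ang(B[3],B[0]),ang(B[2],B[1]),ang(B[1],B[0])-90,ang(B[2],B[3])-90)
d=T(194,190,.16); print("dial",d,"mark dir",ang(d,T(224,88,.144)),ang(S(612,125,.16),S(508,152,.144)))
E
python3 m2.py
```

```text
line -1.9 -5.6
[ 0.49363298 -0.00964733] -7.1 -8.5 -5.200000000000003 -7.200000000000003
dial [ 0.48997643 -0.00957074] mark dir -6.7 -8.7
```

The lock turned about 6° with the dial, up to its stop, and the line is about 4° short of the mark in both views. I'll nudge it a little.

```bash
python3 -m pendant '[[[0,50,0,0,60],[0,55,0,0,60],[-1,48,0,0,60],[0,0,-40,0,60],[0,0,-39,0,60],[0,0,0,0,60]]]';  python3 -m pendant '[[[0,0,0,0,26],[0,0,0,0,26],[0,0,0,0,26],[0,0,0,0,26],[0,0,0,-2,26],[0,0,0,-2,26],[0,0,0,0,26]]]'; python3 -m pendant '[[[0,0,0,0,60],[0,0,0,0,60],[0,0,0,0,60],[0,0,30,0,60],[0,-30,50,0,60],[0,-60,0,0,60],[0,-60,0,0,60],[0,0,0,0,60]]]'; python3 -c "
from h import *
c=imaging.camera('top');s=imaging.camera('side')
a=cv2.resize(c['img'][155:205,245:292],None,fx=8,fy=8,interpolation=cv2.INTER_LANCZOS4)
b=cv2.resize(s['img'][160:210,195:248],None,fx=8,fy=8,interpolation=cv2.INTER_LANCZOS4)
cv2.imwrite('pics/both3.png',cv2.hconcat([a,b])[...,::-1])"
```

```text
time_s: 12.6
eef_pos: [0.4877, -0.0041, 0.1476]
eef_rot: [0.001, 0.885, -0.465, -0.003]
wrist_force: [0.5, 0.6, -0.2]
opening: 0.701
time_s: 13.48
eef_pos: [0.4917, -0.0064, 0.1526]
eef_rot: [-0.001, 0.868, -0.497, 0.001]
wrist_force: [-0.8, 2.5, 4.5]
opening: 0.359
time_s: 14.48
eef_pos: [0.4903, -0.1602, 0.2304]
eef_rot: [0.0, 0.866, -0.499, 0.0]
wrist_force: [0.5, 0.7, 0.1]
opening: 0.702
```

View pics/both3.png

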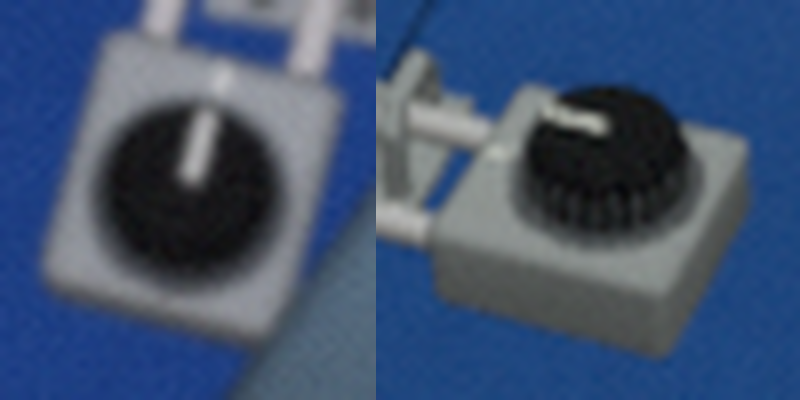

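```bash
cat > m3.py <<'E'
from m import *
print("line",ang(T(190,184,.16),T(206,112,.16)),ang(S(602,124,.16),S(543,107,.16)))
B=[T(*p,.144) for p in((112,34),(345,90),(267,342),(44,282))]
print(np.mean(B,0),ang(B[3],B[0]),ang(B[2],B[1]),ang(B[1],B[0])-90,ang(B[2],B[3])-90)
d=T(190,184,.16); print("dial",d,"mark dir",ang(d,T(223,80,.144)),ang(S(602,124,.16),S(498,153,.144)))
E
python3 m3.py
```

```text
line -4.5 -10.3
[ 0.49480773 -0.00891708] -6.8 -9.5 -6.099999999999994 -7.400000000000006
dial [ 0.4910928  -0.00861226] mark dir -7.7 -7.4
```

The line (mean −7.4°) and body (mean −7.5°) agree, so the dial is set. Next I'll grip the body with the jaws across its y.

```bash
python3 -m pendant '[[[0,25,0,8.75,72],[0,25,0,8.75,72],[1,25,0,8.75,72],[1,25,0,8.75,72],[1,25,0,8.75,72],[1,26,0,8.75,72],[0,0,-40,0,72],[0,0,0,0,72]]]'
```

```text
time_s: 15.68
eef_pos: [0.4919, -0.003, 0.1877]
eef_rot: [-0.001, 0.998, -0.061, -0.003]
wrist_force: [0.5, 1.5, -0.0]
opening: 0.842
```

```bash
python3 -m pendant '[[[2,-5,-30,0,72],[0,0,-23,0,72],[0,0,-8,0,72],[0,0,0,0,72],[0,0,0,0,72]]]'
```

```text
time_s: 16.3
eef_pos: [0.4974, -0.0105, 0.1306]
eef_rot: [0.0, 0.998, -0.062, 0.001]
wrist_force: [0.8, -0.2, 0.8]
opening: 0.84
```

```bash
python3 -m pendant '[[[-3,1,-4,0,72],[0,0,-2,0,72],[0,0,0,0,72],[0,0,0,0,44],[0,0,0,0,44],[0,0,0,0,44],[0,0,0,0,44],[0,0,0,0,44]]]'; python3 -c "
from h import *
o=monitor.get_obs();print(o['wrist_force'],o['torque'],o['opening']*85.3)"
```

```text
time_s: 17.3
eef_pos: [0.4939, -0.0093, 0.1238]
eef_rot: [-0.0, 0.998, -0.062, 0.0]
wrist_force: [-1.0, 1.4, 5.1]
opening: 0.594
[-0.95182655  1.38035978  5.1379223 ] [ 0.32338331  0.15580247 -0.02879906] 50.69502982571028
```

```bash
python3 -m pendant '[[[0,0,0,2.5,44],[-1,1,0,3,44],[-4,0,0,0,44],[-4,0,0,0,44],[-4,0,0,0,44],[0,0,0,0,44]]]'; python3 -m pendant '[[[-5,0.2,0,0,44],[-5,0.2,0,0,44],[-3,0,0,0,44],[0,0,0,0,44]]]'
```

```text
time_s: 18.05
eef_pos: [0.481, -0.0086, 0.1238]
eef_rot: [0.0, 1.0, -0.015, 0.001]
wrist_force: [3.3, -0.6, 3.3]
opening: 0.589
time_s: 18.55
eef_pos: [0.4681, -0.0082, 0.1238]
eef_rot: [0.0, 1.0, -0.014, 0.001]
wrist_force: [4.7, -0.3, 3.9]
opening: 0.592
```

```bash
python3 -m pendant '[[[-2,0,0,0,44],[-2,0,0,0,44],[0,0,0,0,44]]]'; python3 -m pendant '[[[-1.5,0,0,0,44],[-1,0,0,0,44],[0,0,0,0,44]]]';python3 -m pendant '[[[-1,0,0,0,44],[0,0,0,0,44]]]'
```

```text
time_s: 18.92
eef_pos: [0.4643, -0.0082, 0.1238]
eef_rot: [0.0, 1.0, -0.014, 0.001]
wrist_force: [5.8, -0.2, 3.7]
opening: 0.594
time_s: 19.3
eef_pos: [0.4623, -0.0082, 0.1238]
eef_rot: [0.0, 1.0, -0.014, 0.002]
wrist_force: [7.5, 0.9, 0.8]
opening: 0.591
time_s: 19.55
eef_pos: [0.4621, -0.0082, 0.1238]
eef_rot: [0.0, 1.0, -0.014, 0.003]
wrist_force: [12.1, -0.1, -2.2]
opening: 0.593
```

```bash
python3 -m pendant '[[[-2,0,0,0,44],[0,0,0,0,44]]]'; python3 -m pendant '[[[8,-0.3,0,0,44],[10,-0.3,0,0,44],[10,-0.3,0,0,44],[10,-0.3,0,0,44],[6,-0.1,0,0,44],[0,0,0,0,44],[0,0,0,0,44]]]'; python3 -c "
from h import *
c=imaging.camera('side');s=imaging.camera('top')
a=cv2.resize(c['img'][130:210,160:250],(450,400),interpolation=cv2.INTER_CUBIC)
b=cv2.resize(s['img'][130:210,230:300],(350,400),interpolation=cv2.INTER_CUBIC)
cv2.imwrite('pics/s4.png',cv2.hconcat([a,b])[...,::-1])"
```

```text
time_s: 19.8
eef_pos: [0.4618, -0.0083, 0.1241]
eef_rot: [0.0, 1.0, -0.014, 0.005]
wrist_force: [19.2, 1.1, -7.2]
opening: 0.596
time_s: 20.68
eef_pos: [0.4996, -0.009, 0.1237]
eef_rot: [-0.0, 1.0, -0.014, -0.003]
wrist_force: [-10.2, 1.2, 16.9]
opening: 0.592
```

View pics/s4.png

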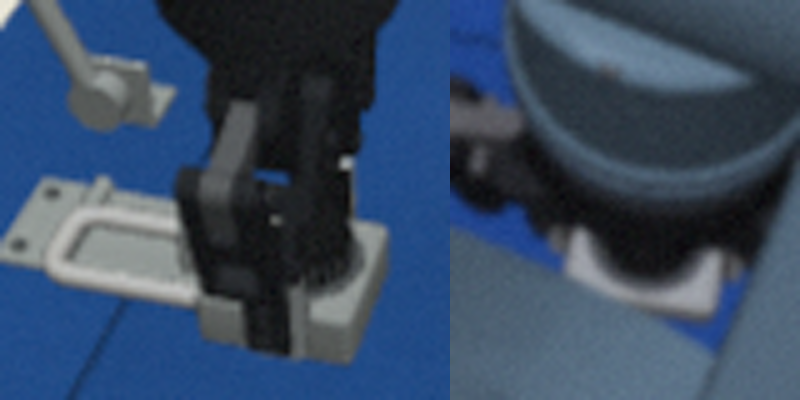

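```bash
python3 -m pendant '[[[0,0,1,0,44],[0,0,0.5,0,44],[0,0,0,0,44]]]'
```

```text
time_s: 21.15
eef_pos: [0.5006, -0.009, 0.1239]
eef_rot: [-0.0, 1.0, -0.014, -0.002]
wrist_force: [-2.7, 0.2, 1.5]
opening: 0.592
```

```bash
python3 -m pendant '[[[0,0,1.5,0,44],[2,0,0,0,44],[2,0,0,0,44],[0,0,0,0,44],[0,0,0,0,44]]]';  python3 -c "
from h import *
o=monitor.get_obs();print(o['eef_pos'],o['wrist_force'],o['torque'])"
```

```text
time_s: 21.78
eef_pos: [0.506, -0.0092, 0.1262]
eef_rot: [-0.0, 1.0, -0.014, -0.0]
wrist_force: [0.7, 1.5, -4.2]
opening: 0.593
[ 0.50604182 -0.00924582  0.12620543] [ 0.70087518  1.47019174 -4.24987326] [0.02827317 0.06495293 0.00251095]
```

```bash
python3 -m pendant '[[[-0.7,0,3,0,44],[0,0,4,0,44],[0,0,3,0,44],[0,0,2,0,44],[0,0,0,0,44]]]'; python3 -m pendant '[[[0,0,4,0,44],[0,0,4,0,44],[0,0,0,0,44]]]'
```

```text
time_s: 22.4
eef_pos: [0.5055, -0.0093, 0.1386]
eef_rot: [0.0, 1.0, -0.014, 0.0]
wrist_force: [1.0, -0.4, -3.9]
opening: 0.589
time_s: 22.78
eef_pos: [0.5057, -0.0094, 0.1468]
eef_rot: [0.0, 1.0, -0.014, 0.001]
wrist_force: [0.2, 0.3, -4.5]
opening: 0.597
```

```bash
python3 -m pendant '[[[0,0,15,0,44],[0,0,20,0,44],[0,0,20,0,44],[0,0,20,0,44],[0,0,12,0,44],[0,0,0,0,44],[0,0,0,0,44],[0,0,0,0,44]]]'; python3 - <<'E'
from h import *
c=imaging.camera('side'); save(c,'s5.png',s=1.5)
for n in('side','top'):
  c=imaging.camera(n)
  for t in('lock_center','handle_bar'): print(n,t,[(round(d["confidence"],2),w(c,d["at"]).round(3).tolist()) for d in spotter.tip_of(n,t)[:4]])
E
```

```text
time_s: 23.78
eef_pos: [0.5047, -0.0092, 0.2323]
eef_rot: [-0.0, 1.0, -0.014, -0.001]
wrist_force: [-0.4, 0.7, -4.0]
opening: 0.592
side lock_center [(0.95, [0.504, -0.011, 0.244]), (0.8, [0.293, -0.167, 0.015]), (0.78, [0.33, 0.131, 0.011])]
side handle_bar [(0.85, [0.649, -0.017, 0.248])]
top lock_center [(0.88, [0.503, -0.005, 0.243]), (0.7, [0.296, -0.165, 0.013])]
top handle_bar []
```

View pics/s5.png

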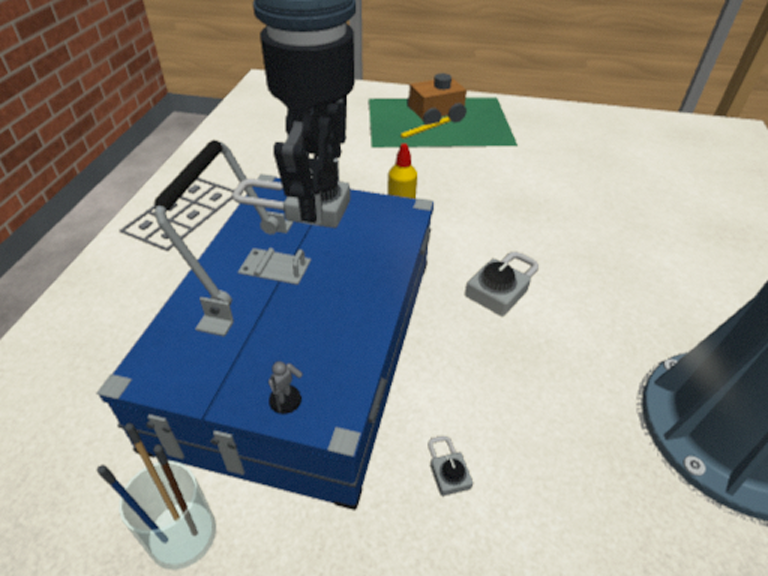

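The final view shows the lock held level in the gripper at (325,205) with its shackle out. The staple at (300,262) is empty, the handle is over on the far side, and the figure and glue bottle still stand. I'm handing in.

```bash
python3 -c "
from h import *
print(monitor.get_obs()['wrist_force'],order.hand_in())"
```

```text
the job is handed in; nothing more can be done
[-0.42409283  0.1667525  -4.37301474] None
```

I completed the task and handed it in at about 24 s. The gripper still holds the opened lock, level and dial up. Its centre is about 12.3 cm above the lid.

- **Handle:** I pushed it over until it met the end stop with about 23 N. Later camera readings of the bar still match the 1.6 rad end position. The catch itself could not be seen.
- **Dial:** I turned it clockwise about 54°, then nudged it 4° more because the line read about 4° short. The lock body turned about 6° with it. The two cameras put the line's direction at −4.5° and −10.3°. Their mean, −7.4°, matches the body's −7.5°, so alignment is only good to about 3°. The lock did open.
- **Shackle:** I drew it until the pull rose to 19 N with no further movement, which I took as fully out.
- **Sliding forward:** The lock pressed on the lid with 17 N until I raised the gripper slightly.
- **Unhooking:** The lock lifted off the staple with no resistance, and the wrist now carries only its weight, about 4 N.
- **Surroundings:** In the last side view the figure, glue bottle, brush jar and the other two locks are undisturbed. The paint bottle is hidden behind the gripper in that view; nothing was felt on that side.

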